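Seat the driver board in the test jig, clamp it and switch the jig on

ROBOT

A 6-joint arm with a two-finger parallel gripper is mounted at the origin on a cart in front of the work surface, level with it; the furniture and walls round the work are solid. World frame = base frame: x ahead of the robot, y to its left, z up, the work surface at z = 0. Lengths are in m, angles in rad, forces in N, time in s.
With the tool pointing down it reaches from about 0.35 to 0.875 m from the base axis. Payload 4.2 kg.
Tool frame: the origin (TCP) lies midway between the tips of the shut fingers; the grasp point (between the pads) lies 19 mm behind it; z points along the fingers, y is the line along which they close (so a half turn about z gives the same grasp; the last joint's range is limited). The gripper opens to 87 mm and grips with 3 to 60 N. Pads are 19 mm wide; open, the fingers measure 117 mm over their backs; the gripper's body (75 mm by 190 mm) begins 51 mm behind the grasp point.
Start: joints at [1.524, 0.385, 0.008, 0, -1.194, -0.259], TCP at [0.188, 0.596, 0.186] pointing down, gripper open.
Joint ranges: [-3.14, 3.14], [-1.21, 2.06], [-1.07, 1.41], [-3.16, 2.05], [-2.99, -0.16], [-3.1, 3.1]. Speed limits (rad/s): [2.79, 2.79, 3.14, 3.14, 3.14, 3.14].

INTERFACE

Orientations are given as [roll, pitch, yaw] about the fixed x, y, z axes, in that order (R = Rz(yaw) Ry(pitch) Rx(roll)).
In Python, from bench import sense, grab_frame, camera_model, sign_off gives the robot as it stands.
- The arm moves only by the tool move_arm, never from a script. Its arguments are lists of equal length, an entry for each row: "travel": the shift along the tool's x, y, z in mm, a list of three; "twist": the turn, a rotation vector about the tool's x, y, z in rad, a list of three; "fingers": the closure, from -1 (fully open) to 1 (shut), so that 0 is half open. A call has 1 to 5 rows; each row shifts and turns the commanded pose from where the row before left it, along the tool's axes as they then stand; what a row does not reach is not made up. A row lasts 1/12 s, in which the tool goes at most 41.7 mm and 7.16 degrees, less where a joint would pass 70% of its speed; a pose out of reach is approached as far as the arm can. A call with a gripper value outside its range is refused whole. The fingers move at their own pace and stop on an object; the grip force is fixed at half the most. Time passes only in rows, so rows that do not move let the fingers close. It gives the time, the measured TCP pose, the force, the opening and the grip force at its end, in the units of the state.
- sense(): the state, without advancing time (a new reading comes with each control period).
- grab_frame(name): name is "side" or "top"; returns (picture, depth): 400x640x3 uint8, red, green, blue; 400x640 float32, m along the optical axis (not along the pixel's ray), 0 where there is no reading.
- camera_model(name): a dict with "fx", "fy", "cx", "cy" (pixels), "extrinsics" (4x4, takes a point from camera to world coordinates). Camera axes: x right, y down, z forward; pixel columns grow to the right and rows downward; lengths in m; the calibration is good to about 2 mm. A picture is of the moment at which its call begins. camera_model takes no time and is no camera call.
- sign_off(): hands the job in; it is judged then, once.
The state is a dict: "clock": time; "qpos": joint angles; "dq": joint speeds; "effort": joint torques, N m; "position": TCP position; "tcp_rot": TCP orientation; "force": force on the tool from outside, world axes, zero at the start; "moment": the same for the moment, N m; "gripper_width": finger opening in m; "gripper_force": force on a finger pad.
Only numpy, scipy, OpenCV 4.12 (cv2) and the standard library are available. Lean on these libraries where they do the work, as an engineer would, in place of code of your own. Each camera call takes 0.05 s, during which the arm holds its last target. There are 200 camera calls.

TASK

Get the driver board ready for test in the jig, using only the fingertips: nothing is gripped or lifted. Push the board along its rails until it is home against the end stop, then push the toggle clamp's handle over until it snaps shut with the probes pressed on the board, and only then flip the toggle switch on the jig's box over to its other side. Leave the other things on the bench where they stand.

Things in the scene. Friction and masses are not known exactly. Their poses are not given: they have to be found in the camera images.
- jig: Board test jig, fixed to the bench: black plate 149 x 284 mm, top 13 mm above the bench. Origin on the bench under the middle of the rails' channel; its +y is the way the board slides home (roughly to the robot's left), -x the operator's side, z up; turned up to 20 degrees. The clamp stands behind the stop, within x -22 to 22, y 30 to 115 mm, 75 mm high without its handle and arm.
- board: Green driver board, loose, lying component side up on the ledges of the rails: 55 wide (across the rails) x 85 long x 14 mm high, 40 g; the bare board is 2 mm thick, 27 to 29 mm above the bench, parts on it reach 39 mm. Origin at the centre of its underside. Its +y points along the jig's -y. It slides easily, with 2 mm of side play, and starts 15 to 40 mm short of the stop.
- board_lead (a point): Middle of the board's leading edge (the end nearest the stop), half-way through the bare board.
- board_tail (a point): Middle of the board's trailing edge (85 mm behind the leading edge), half-way through the bare board, 28 mm above the bench: where a fingertip reaching down into the channel pushes it along the jig's +y.
- stop_face (a point): Middle of the end stop's face at board height (28 mm above the bench); axes as the jig's. The stop bar is 72 mm wide, 10 mm thick, its top 37 mm above the bench. The board is home when board_lead is at this face.
- handle_pivot (a point): Pivot of the clamp's handle, 64 mm above the bench, its axis along the jig's x. The handle turns in the jig's y-z plane about it.
- handle_grip (a point): Point on the centre line of the clamp handle's black rubber grip, 100 mm from handle_pivot. The grip is 16 to 18 mm thick and runs from 46 to 126 mm from the pivot.
- clamp_handle (a joint): Clamp handle (rad). 0: open, handle upright, leaning 8 degrees toward the board, arm and probe head raised. Pushed over toward the jig's +y and down it grows to 1.50: shut, handle 12 degrees above level, probe head on the board. An over-centre spring drives it to the nearer end; centre at 0.75. It resists with about 5 N at handle_grip before the centre, then snaps shut by itself.
- probe_head: Sprung block with two rows of brass test pins at the end of the clamp's arm, 24 x 10 mm; with the clamp shut it presses on the board beside the stop with about 4 N. Origin on the arm's line above the block, 33 mm above the pin tips.
- switch_pivot (a point): Pivot of the toggle switch's lever, in the middle of the switch box's top (box 46 mm in x, 74 mm in y, top 43 mm above the bench), 46 mm above the bench. The lever swings in the jig's x-z plane about it.
- switch_tip (a point): Point near the tip of the switch's steel lever, 28 mm from switch_pivot; the lever is 32 mm long and 5 to 8.4 mm thick, thickest at the tip.
- switch_lever (a joint): Angle of the switch lever (rad). 0: off, leaning 0.33 toward the operator's side (the jig's -x). 0.66: on, leaning 0.33 the other way (+x). It snaps to the nearer end past the centre at 0.33; it resists with about 3 N at the tip.
- spare_board: smaller green circuit board, 45 x 60 x 14 mm, lying on the bench behind the jig (a bystander, not the board in the rails). Origin at the centre of its underside.
- motor: stepper motor, 40 x 35 x 50 mm, standing on the bench behind the jig, shaft up (bystander). Origin at the centre of its underside.
- driver: precision screwdriver, 14 x 144 x 14 mm, lying on the bench in front of the jig (bystander). Origin at the centre of its underside.
- tweezers: black tweezers, 14 x 125 x 10 mm, lying on the bench to the right of the jig (bystander). Origin at the centre of its underside.
- hex_keys: hex keys in their holder, 14 x 62 x 52 mm, standing behind the clamp (bystander). Origin at the centre of its underside.
- tape: roll of tape, 63 mm across, 12 mm high, lying in front of the jig at its left (bystander). Origin at the centre of its underside.
- rails (a point): Middle of the channel between the two aluminium rails, on the plate (13 mm above the bench); axes as the jig's. The rails lie along y, 137 mm long, at 21.5 to 36 mm either side; each has a ledge 27 mm above the bench that carries the board's edge and an outer guide wall 34 mm above the bench. The channel between them is 43 mm wide, open down to the plate and at the end away from the stop.
Things that resemble listed ones, but are neither listed nor needed, are in the scene too. Leave any blue or brown look-alike of the board alone.

How it is judged:
On the way, in this order (a step that is already met when the one before it is completed fails the run):
1. the board is home against the stop while the clamp is still open (y of board_lead in the frame of stop_face above -0.0025 m and value of joint clamp_handle below 0.4 rad), for 0.2 s.
2. the clamp has snapped shut and its probes press on the board, which is still home (y of board_lead in the frame of stop_face above -0.0025 m and value of joint clamp_handle above 1.4 rad and contact force between probe_head and board above 1.5 N), for 0.2 s.
3. the switch has snapped over (value of joint switch_lever above 0.56 rad), for 0.2 s.
At the end, for the whole second after the job is handed in: The board's leading edge is within 2.5 mm of the stop, the clamp handle is shut (joint above 1.40 of 1.50) and the probe head presses on the board (above 1.5 N), the switch lever is over (joint above 0.56 of 0.66), and the board is at rest (all of step 2 and value of joint switch_lever above 0.56 rad and linear speed of board below 0.02 m/s); the robot touches nothing.
It fails at once if the board is lifted off the rails (z of any of board_lead, board_tail in the frame of stop_face above 0.012 m).
It fails at once if the switch is flipped on while the clamp is not shut (value of joint switch_lever above 0.4 rad and value of joint clamp_handle below 1.3 rad).
It fails at once if a bystander is moved by more than 30 mm (distance of any of spare_board, motor, driver, tweezers, hex_keys, tape from where it was at the start of the episode above 0.03 m).
It also fails if it takes over 48 s, if anything falls off the work surface, if the arm or the gripper's body presses on something with over 40 N, if the wrist force passes 120 N, or if a joint passes its speed limit or range.

## Working session

There is one attempt and no reset: what is moved stays moved. The work goes in short steps, Python scripts to look and compute and a tool call to move; the robot and the scene stay as the last step left them, time stands still between calls to the robot, and variables do not carry over. Pictures are saved under pics/ and viewed, at most 10 in all, crops included, and the job is handed in when it is done.

Besides the shell and the picture viewer there is one more tool, called after ">>>" by a JSON object that holds its "method" and its "body", one argument or row to a line. move_arm: Moves the arm, as the interface text tells. Its arguments: {"type":"object","properties":{"travel":{"type":"array"},"twist":{"type":"array"},"fingers":{"type":"array"}},"required":["travel","twist","fingers"]}

```bash
mkdir -p pics; cat > h.py <<'E'
import numpy as np,cv2
from bench import sense,grab_frame,camera_model
def save(n,f):
    p,d=grab_frame(n); np.savez(f'pics/{f}.npz',p=p,d=d); cv2.imwrite(f'pics/{f}.png',p[:,:,::-1]); return p,d
def pt(n,f,u,v,r=1):
    d=np.load(f'pics/{f}.npz')['d']; m=camera_model(n)
    w=d[int(v)-r:int(v)+r+1,int(u)-r:int(u)+r+1]; w=w[w>0]
    z=np.median(w); c=np.array([(u-m['cx'])/m['fx']*z,(v-m['cy'])/m['fy']*z,z,1]); return (np.array(m['extrinsics'])@c)[:3]
def ray(n,u,v,h):
    m=camera_model(n);E=np.array(m['extrinsics']);r=E[:3,:3]@[(u-m['cx'])/m['fx'],(v-m['cy'])/m['fy'],1]
    o=E[:3,3];return o+r*(h-o[2])/r[2]
E
python3 -c "
from h import *
s=sense();print({k:np.round(v,3) for k,v in s.items()})
for n in('side','top'):save(n,n+'0');print(camera_model(n))
"
```

```text
{'clock': np.float64(0.0), 'qpos': array([ 1.524e+00,  3.860e-01,  7.000e-03, -1.000e-03, -1.194e+00,
       -2.590e-01]), 'dq': array([-0.001,  0.001,  0.001, -0.002, -0.001, -0.   ]), 'effort': array([-1.0000e-03, -3.9067e+01,  1.8741e+01,  4.2200e+00,  1.1000e-02,
       -0.0000e+00]), 'position': array([0.188, 0.595, 0.185]), 'tcp_rot': array([ 3.139, -0.   , -0.306]), 'force': array([-0.118, -1.   , -0.144]), 'moment': array([ 0.019, -0.012, -0.014]), 'gripper_force': np.float64(0.0), 'gripper_width': np.float64(0.087)}
{'fx': 426.1294826605367, 'fy': 426.1294826605367, 'cx': 317.18820402137163, 'cy': 198.93358990342205, 'extrinsics': array([[ 0.99617402, -0.02339737,  0.08420148,  0.47120392],
       [-0.08630274, -0.41501587,  0.90571169, -0.72830235],
       [ 0.01375367, -0.90951327, -0.41544728,  0.50815012],
       [ 0.        ,  0.        ,  0.        ,  1.        ]])}
{'fx': 393.88404385419136, 'fy': 393.88404385419136, 'cx': 317.0097605547149, 'cy': 203.31622036413748, 'extrinsics': array([[ 0.01010537, -0.98338313,  0.18126087,  0.3583939 ],
       [-0.99906889, -0.00232578,  0.04308063,  0.04490552],
       [-0.0419432 , -0.18152744, -0.982491  ,  0.95265543],
       [ 0.        ,  0.        ,  0.        ,  1.        ]])}
```

View pics/side0.png

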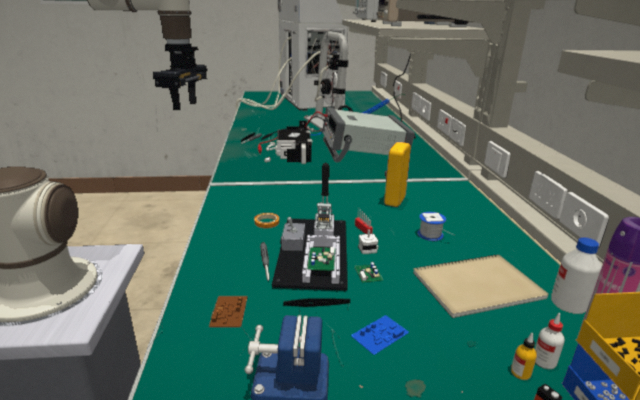

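View pics/top0.png

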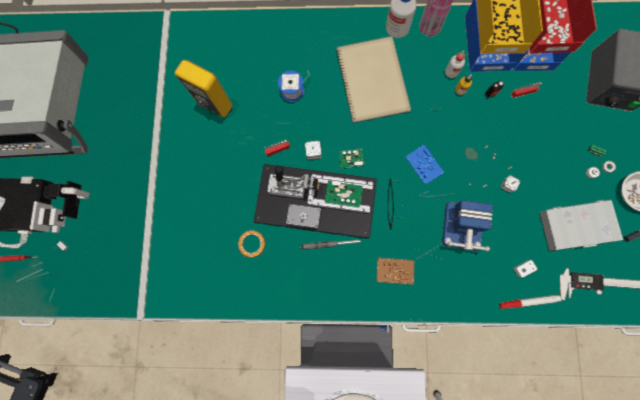

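The top view shows the jig at (317,200), with the clamp at (288,182), the board at (343,193) and the switch box at (303,214). The handle is upright at side (325,180). Next I'll enlarge both views.

```bash
python3 -c "
from h import *
a=cv2.imread('pics/top0.png')[155:245,245:395];cv2.imwrite('pics/topc.png',cv2.resize(a,None,fx=5,fy=5,interpolation=cv2.INTER_CUBIC))
a=cv2.imread('pics/side0.png')[155:295,255:385];cv2.imwrite('pics/sidec.png',cv2.resize(a,None,fx=4.2,fy=4.2,interpolation=cv2.INTER_CUBIC))
"
```

```text
(no output)
```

View pics/topc.png

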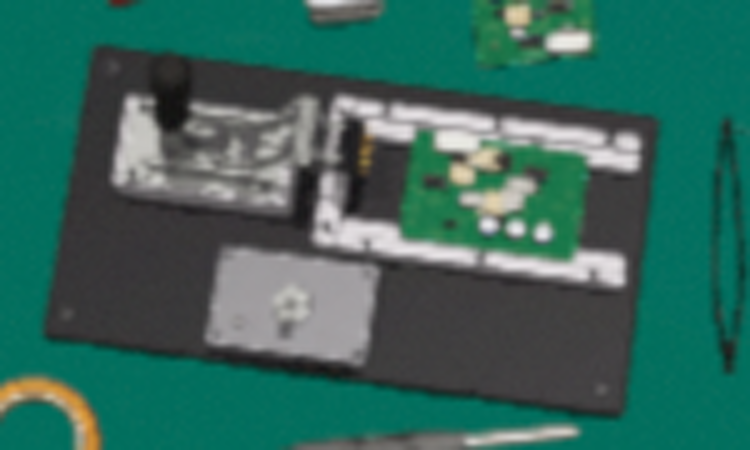

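View pics/sidec.png

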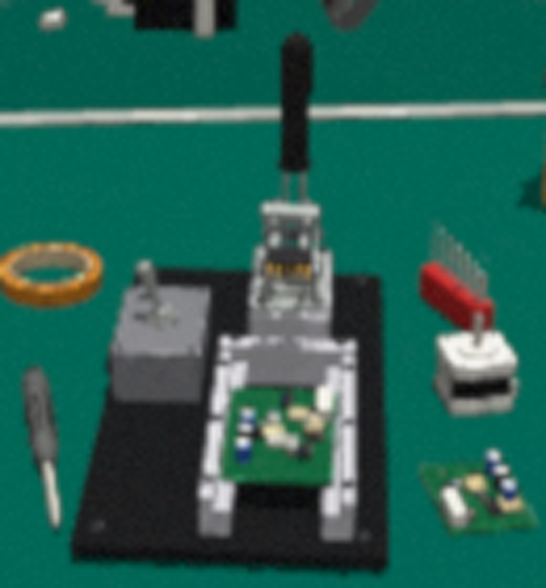

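The enlarged views show:
- Plate corners, top crop: (95,45), (660,118), (620,412), (45,338).
- Board corners: (415,130), (590,150), (578,258), (402,240).
- Switch box: corners at (225,245) to (362,365), with the lever tip near (287,330).
- Handle top in the side crop: (297,38).

```bash
python3 -c "
from h import *
np.set_printoptions(precision=4,suppress=True)
T=lambda U,V,h:ray('top',(U+.5)/5-.5+245,(V+.5)/5-.5+155,h)
S=lambda U,V,h:ray('side',(U+.5)/4.2-.5+255,(V+.5)/4.2-.5+155,h)
Tu=lambda U,V:((U+.5)/5-.5+245,(V+.5)/5-.5+155)
Su=lambda U,V:((U+.5)/4.2-.5+255,(V+.5)/4.2-.5+155)
c=[T(*p,.013) for p in((95,45),(660,118),(620,412),(45,338))];print('plate',c)
cs=[S(*p,.013) for p in((80,555),(387,565),(382,275))];print('plate side',cs)
for a,b in((0,1),(1,2),(2,3),(3,0)):
  d=c[a]-c[b];print(np.linalg.norm(d),np.degrees(np.arctan2(-d[0],d[1])))
print('board',[T(*p,.029) for p in((415,130),(590,150),(578,258),(402,240))])
print('board side',[S(*p,.029) for p in((222,480),(330,485))])
print('rails ends',[T(*p,.034) for p in((340,98),(642,135),(625,285),(318,240))])
print('rails side',[S(*p,.034) for p in((200,490),(355,490),)])
print('stop side top edge', [S(*p,.037) for p in((222,342),(357,342))])
print('box',[T(*p,.043) for p in((225,246),(378,267),(362,366),(208,345))])
print('box side',[S(*p,.043) for p in((112,352),(208,355),(212,288),(125,286))])
for n,f,P in(('top','top0',Tu),('side','side0',Su)):
  pts=dict(top=[('handle tip',172,70),('lever',287,330),('lever2',290,300),('board',545,190),('plate',500,330)],side=[('htip',297,48),('hmid',295,100),('hbot',294,160),('lever',147,270),('lvroot',155,315),('plate',150,480),('boardmid',265,455)])[n]
  for q in pts: print(n,q[0],pt(n,f,*P(*q[1:])))
"
```

```text
plate [array([0.632 , 0.2202, 0.013 ]), array([ 0.5944, -0.0589,  0.013 ]), array([ 0.4506, -0.0375,  0.013 ]), array([0.4849, 0.2394, 0.013 ])]
plate side [array([ 0.4529, -0.0491,  0.013 ]), array([ 0.5922, -0.0661,  0.013 ]), array([0.6321, 0.2189, 0.013 ])]
0.2815479471951674 -7.656660051430733
0.14540882059759302 -98.4588123696163
0.27901869469751334 172.95132069350416
0.14835613044647833 82.54002455418046
board [array([0.5845, 0.0604, 0.029 ]), array([ 0.5747, -0.0235,  0.029 ]), array([ 0.5221, -0.0172,  0.029 ]), array([0.5306, 0.0663, 0.029 ])]
board side [array([ 0.5201, -0.0165,  0.029 ]), array([ 0.5707, -0.024 ,  0.029 ])]
rails ends [array([0.5991, 0.0965, 0.034 ]), array([ 0.5808, -0.0479,  0.034 ]), array([ 0.5084, -0.0388,  0.034 ]), array([0.5296, 0.1062, 0.034 ])]
rails side [array([ 0.5088, -0.0314,  0.034 ]), array([ 0.5808, -0.0362,  0.034 ])]
stop side top edge [array([0.5278, 0.1013, 0.037 ]), array([0.5996, 0.0968, 0.037 ])]
box [array([0.5249, 0.1494, 0.043 ]), array([0.5151, 0.0772, 0.043 ]), array([0.4684, 0.0842, 0.043 ]), array([0.4779, 0.1563, 0.043 ])]
box side [array([0.4694, 0.0838, 0.043 ]), array([0.519 , 0.0776, 0.043 ]), array([0.5255, 0.1516, 0.043 ]), array([0.4774, 0.1569, 0.043 ])]
top handle tip [0.5706 0.1559 0.1877]
top lever [0.4851 0.1195 0.0427]
top lever2 [0.4987 0.118  0.0467]
top board [ 0.555  -0.0018  0.0292]
top plate [0.4898 0.0194 0.0125]
side htip [0.5702 0.1535 0.1832]
side hmid [0.5701 0.1567 0.1524]
side hbot [0.5707 0.1604 0.1157]
side lever [0.4889 0.1183 0.0725]
side lvroot [0.4928 0.1171 0.0458]
side plate [0.4866 0.0118 0.0115]
side boardmid [0.5425 0.0056 0.0277]
```

The jig is turned about -7.5 degrees. Before reaching in I'll check the raised arm and probe head envelope from depth.

```bash
python3 -c "
from h import *
np.set_printoptions(precision=3,suppress=True,linewidth=200)
P=[]
for n in('top','side'):
  d=np.load(f'pics/{n}0.npz')['d'];m=camera_model(n);v,u=np.nonzero(d>0);z=d[v,u]
  P.append((np.c_[(u-m['cx'])/m['fx']*z,(v-m['cy'])/m['fy']*z,z,np.ones(len(z))]@np.array(m['extrinsics']).T)[:,:3])
P=np.vstack(P);a=.131
O=np.array([.5505,0]);q=P[:,:2]-O
X=q@[np.cos(a),-np.sin(a)];Y=q@[np.sin(a),np.cos(a)];Z=P[:,2]
for y in np.arange(-.05,.31,.01):
  k=(abs(X-.0)<.03)&(abs(Y-y)<.005)&(Z>.045)&(Z<.3)
  if k.any(): print('y %.2f'%y,'n',k.sum(),'z',np.sort(Z[k])[[0,len(Z[k])//2,-1]],'x',X[k].min(),X[k].max())
k=(abs(X+.055)<.02)&(abs(Y-.125)<.04)&(Z>.05)&(Z<.1);print('lever',np.c_[X,Y,Z][k])
k=(abs(X)<.02)&(abs(Y-.16)<.04)&(Z>.1)&(Z<.25);print('grip',np.c_[X,Y,Z][k][::4])
"
```

```text
y 0.08 n 38 z [0.082 0.093 0.097] x -0.012153685564029132 0.011601352019638309
y 0.09 n 108 z [0.084 0.095 0.1  ] x -0.012129462982879737 0.011231788563370482
y 0.10 n 57 z [0.091 0.102 0.111] x -0.01181961678661692 0.010827597103990014
y 0.11 n 128 z [0.1   0.11  0.114] x -0.01521878103666758 0.01333351440377695
y 0.12 n 36 z [0.045 0.096 0.114] x -0.018778308196247488 0.011650781219352657
y 0.13 n 88 z [0.045 0.055 0.087] x -0.018396681159205768 0.018403052801735917
y 0.14 n 95 z [0.045 0.061 0.07 ] x -0.018912492660494613 0.018274688900234218
y 0.15 n 157 z [0.045 0.07  0.19 ] x -0.019535184417215752 0.0180846674888709
y 0.16 n 299 z [0.045 0.144 0.19 ] x -0.017400710042193682 0.018018177617086423
y 0.17 n 118 z [0.045 0.088 0.189] x -0.019999032247462654 0.017886420592452663
y 0.18 n 36 z [0.045 0.063 0.113] x -0.01849030901623622 0.017678596260253768
y 0.19 n 21 z [0.045 0.046 0.054] x -0.01987341057957139 0.018896294453874977
y 0.20 n 4 z [0.045 0.047 0.047] x 0.003432166939658577 0.01746734180103508
lever [[-0.069  0.108  0.054]
 [-0.074  0.111  0.074]
 [-0.074  0.108  0.073]

[... 2042 characters left out ...]
5 ]
 [-0.003  0.159  0.148]
 [ 0.006  0.163  0.147]
 [-0.001  0.156  0.147]
 [-0.007  0.163  0.142]
 [ 0.002  0.158  0.144]
 [-0.005  0.159  0.141]
 [ 0.004  0.16   0.141]
 [-0.     0.159  0.139]
 [-0.007  0.165  0.133]
 [ 0.002  0.16   0.136]
 [-0.005  0.159  0.133]
 [ 0.004  0.159  0.134]
 [-0.003  0.159  0.131]
 [ 0.006  0.163  0.13 ]
 [-0.     0.16   0.128]
 [-0.007  0.168  0.122]
 [ 0.002  0.161  0.125]
 [-0.005  0.161  0.123]
 [ 0.004  0.163  0.122]
 [-0.002  0.163  0.119]
 [ 0.007  0.168  0.117]
 [-0.     0.161  0.118]
 [-0.009  0.169  0.112]
 [-0.     0.163  0.115]
 [ 0.009  0.168  0.113]
 [ 0.     0.16   0.113]
 [-0.005  0.165  0.108]
 [ 0.005  0.166  0.108]
 [ 0.005  0.169  0.102]]
```

>>> {"method": "move_arm", "body": {
  "travel": [
    [0, 0, 0],
    [0, 0, 0],
    [0, 0, 0],
    [0, 0, 0],
    [0, 0, 0]
  ],
  "twist": [
    [0, 0, 0.1163],
    [0, 0, 0.1163],
    [0, 0, 0.1163],
    [0, 0, 0.1163],
    [0, 0, 0.1163]
  ],
  "fingers": [1, 1, 1, 1, 1]
}}

```text
clock: 0.52
position: [0.188, 0.5956, 0.1852]
tcp_rot: [3.14, -0.001, -0.893]
force: [0.2, 0.2, -0.2]
gripper_width: 0.0614
gripper_force: 0.0
```

>>> {"method": "move_arm", "body": {
  "travel": [
    [0, 0, 0],
    [0, 0, 0],
    [0, 0, 0],
    [0, 0, 0],
    [0, 0, 0]
  ],
  "twist": [
    [0, 0, 0.1163],
    [0, 0, 0.1163],
    [0, 0, 0.1163],
    [0, 0, 0.1163],
    [0, 0, 0.1163]
  ],
  "fingers": [1, 1, 1, 1, 1]
}}

```text
clock: 0.93
position: [0.188, 0.5956, 0.1852]
tcp_rot: [3.141, -0.001, -1.475]
force: [0.1, 0.1, -0.3]
gripper_width: 0.0281
gripper_force: 0.0
```

>>> {"method": "move_arm", "body": {
  "travel": [
    [0, 0, 0],
    [0, 0, 0],
    [0, 0, 0]
  ],
  "twist": [
    [0, 0, 0.1163],
    [0, 0, 0.1163],
    [0, 0, 0]
  ],
  "fingers": [1, 1, 1]
}}

```text
clock: 1.18
position: [0.188, 0.5956, 0.1852]
tcp_rot: [3.141, -0.001, -1.703]
force: [-0.3, 0.7, -0.3]
gripper_width: 0.0082
gripper_force: 0.0
```

>>> {"method": "move_arm", "body": {
  "travel": [
    [29.9, -21.9, 0],
    [29.9, -21.9, 0],
    [29.9, -21.9, 0],
    [29.9, -21.9, 0],
    [29.9, -21.9, 0]
  ],
  "twist": [
    [0, 0, 0],
    [0, 0, 0],
    [0, 0, 0],
    [0, 0, 0],
    [0, 0, 0]
  ],
  "fingers": [1, 1, 1, 1, 1]
}}

```text
clock: 1.6
position: [0.2776, 0.4317, 0.1856]
tcp_rot: [3.141, -0.001, -1.697]
force: [1.1, -0.3, 0.0]
gripper_width: 0.0004
gripper_force: 0.0
```

>>> {"method": "move_arm", "body": {
  "travel": [
    [29.9, -21.9, 0],
    [29.9, -21.9, 0],
    [29.9, -21.9, 0],
    [29.9, -21.9, 0],
    [29.9, -21.9, 0]
  ],
  "twist": [
    [0, 0, 0],
    [0, 0, 0],
    [0, 0, 0],
    [0, 0, 0],
    [0, 0, 0]
  ],
  "fingers": [1, 1, 1, 1, 1]
}}

```text
clock: 2.02
position: [0.3666, 0.2692, 0.1859]
tcp_rot: [3.142, 0.0, -1.697]
force: [0.1, 0.3, 0.5]
gripper_width: 0.0003
gripper_force: 0.0
```

>>> {"method": "move_arm", "body": {
  "travel": [
    [29.9, -21.9, 0],
    [29.9, -21.9, 0],
    [29.9, -21.9, 0],
    [29.9, -21.9, 0],
    [29.9, -21.9, 0]
  ],
  "twist": [
    [0, 0, 0],
    [0, 0, 0],
    [0, 0, 0],
    [0, 0, 0],
    [0, 0, 0]
  ],
  "fingers": [1, 1, 1, 1, 1]
}}

```text
clock: 2.43
position: [0.4558, 0.1067, 0.1859]
tcp_rot: [-3.141, 0.0, -1.698]
force: [0.4, 0.7, -0.5]
gripper_width: 0.0005
gripper_force: 0.0
```

>>> {"method": "move_arm", "body": {
  "travel": [
    [29.9, -21.9, 0],
    [29.9, -21.9, 0],
    [29.9, -21.9, 0],
    [29.9, -21.9, 0],
    [29.9, -21.9, 0]
  ],
  "twist": [
    [0, 0, 0],
    [0, 0, 0],
    [0, 0, 0],
    [0, 0, 0],
    [0, 0, 0]
  ],
  "fingers": [1, 1, 1, 1, 1]
}}

```text
clock: 2.85
position: [0.5449, -0.0558, 0.1857]
tcp_rot: [3.141, 0.0, -1.698]
force: [1.9, 1.2, 0.5]
gripper_width: -0.0
gripper_force: 0.0
```

>>> {"method": "move_arm", "body": {
  "travel": [
    [0, 0, 30],
    [0, 0, 30],
    [0, 0, 30],
    [0, 0, 30],
    [0, 0, 0]
  ],
  "twist": [
    [0, 0, 0],
    [0, 0, 0],
    [0, 0, 0],
    [0, 0, 0],
    [0, 0, 0]
  ],
  "fingers": [1, 1, 1, 1, 1]
}}

```text
clock: 3.27
position: [0.5392, -0.0546, 0.0598]
tcp_rot: [3.128, -0.002, -1.701]
force: [-0.7, -0.2, -0.2]
gripper_width: 0.0006
gripper_force: 0.0
```

```bash
python3 -c "
from h import *
print(sense()['qpos'].round(2))
p,d=save('side','s1');save('top','t1')
a=np.hstack([cv2.resize(cv2.imread('pics/s1.png')[190:310,260:360],None,fx=4,fy=4,interpolation=2),cv2.resize(cv2.imread('pics/t1.png')[150:270,300:390],None,fx=4,fy=4,interpolation=2)])
cv2.imwrite('pics/c1.png',a)"
```

```text
[ 0.2   0.38 -0.35 -0.   -0.85 -0.33]
```

View pics/c1.png

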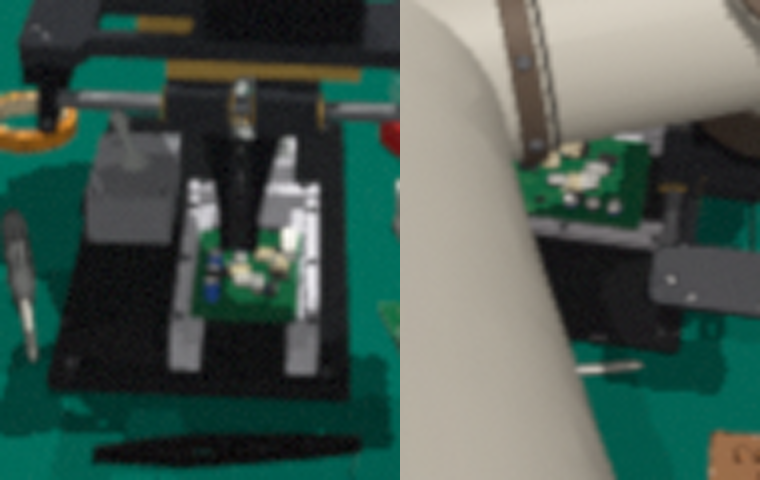

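The crop shows the fingers at side pixel (320,250), seemingly over the board instead of behind it. I'll project the TCP to check.

```bash
python3 -c "
from h import *
s=sense();print(s['clock'],s['position'],s['tcp_rot'],s['qpos'].round(3),s['force'].round(1))
m=camera_model('side');E=np.linalg.inv(m['extrinsics']);c=E@np.r_[s['position'],1];print(m['fx']*c[0]/c[2]+m['cx'],m['fy']*c[1]/c[2]+m['cy'])
for p in((320,248),(320,235),(320,262),(321,210)):print(p,pt('side','s1',*p))
"
```

```text
3.3667 [ 0.54424566 -0.05423299  0.06555519] [ 3.13967189e+00 -1.28119821e-03 -1.69911456e+00] [ 0.198  0.374 -0.345  0.001 -0.854 -0.326] [-0.1  0.4 -0.1]
321.71329622449286 263.38897231526914
(320, 248) [ 0.53937687 -0.06472322  0.10561527]
(320, 235) [ 0.53917371 -0.06232747  0.13128038]
(320, 262) [0.54734054 0.00742814 0.0285785 ]
(321, 210) [0.5571051  0.10202834 0.10054091]
```

```bash
python3 -c "
from h import *
save('side','s2');s=sense();print(s['clock'],s['position'])
for f in('s1','s2'):
  for v in range(244,276,3):print(f,v,pt('side',f,320,v,0).round(3))
"
```

```text
3.4167 [ 0.54565925 -0.05395636  0.06709017]
s1 244 [ 0.539 -0.064  0.114]
s1 247 [ 0.539 -0.064  0.107]
s1 250 [ 0.54  -0.063  0.101]
s1 253 [0.55  0.038 0.031]
s1 256 [0.549 0.025 0.032]
s1 259 [0.548 0.015 0.031]
s1 262 [0.547 0.008 0.028]
s1 265 [ 0.546 -0.002  0.028]
s1 268 [ 0.545 -0.016  0.03 ]
s1 271 [ 0.547 -0.001  0.013]
s1 274 [ 0.546 -0.011  0.012]
s2 244 [ 0.54  -0.061  0.112]
s2 247 [ 0.54  -0.063  0.106]
s2 250 [0.552 0.054 0.028]
s2 253 [0.55  0.034 0.033]
s2 256 [0.549 0.027 0.031]
s2 259 [0.548 0.013 0.032]
s2 262 [0.547 0.006 0.029]
s2 265 [ 0.546 -0.006  0.03 ]
s2 268 [ 0.545 -0.015  0.029]
s2 271 [ 0.547 -0.003  0.014]
s2 274 [ 0.546 -0.015  0.014]
```

```bash
python3 -c "
from h import *
for u in(176,193):
  for v in range(90,114,3):print(u,v,pt('side','side0',u,v,0).round(3))
P=np.load('pics/s2.npz');d=P['d']
m=camera_model('side');v,u=np.nonzero(d>0);z=d[v,u];W=(np.c_[(u-m['cx'])/m['fx']*z,(v-m['cy'])/m['fy']*z,z,np.ones(len(z))]@np.array(m['extrinsics']).T)[:,:3]
k=(abs(W[:,1]+.06)<.03)&(W[:,2]>.05)&(W[:,0]>.4)&(W[:,0]<.7)
for h in np.arange(.05,.2,.01):
  q=k&(abs(W[:,2]-h)<.005)
  if q.any():print(round(h,2),q.sum(),W[q].min(0).round(3),W[q].max(0).round(3))
"
```

```text
176 90 [0.179 0.538 0.28 ]
176 93 [0.179 0.535 0.272]
176 96 [0.177 0.539 0.263]
176 99 [0.175 0.543 0.253]
176 102 [0.174 0.543 0.245]
176 105 [0.172 0.547 0.235]
176 108 [0.172 0.544 0.227]
176 111 [-0.22   2.196 -0.158]
193 90 [0.208 0.637 0.262]
193 93 [0.206 0.64  0.252]
193 96 [0.206 0.637 0.244]
193 99 [0.205 0.635 0.235]
193 102 [0.204 0.637 0.225]
193 105 [-0.109  2.223 -0.124]
193 108 [-0.114  2.236 -0.147]
193 111 [-0.112  2.215 -0.163]
0.1 16 [ 0.534 -0.065  0.102] [ 0.55  -0.06   0.105]
0.11 46 [ 0.534 -0.067  0.105] [ 0.552 -0.054  0.114]
0.12 48 [ 0.534 -0.067  0.115] [ 0.552 -0.061  0.125]
0.13 62 [ 0.532 -0.068  0.125] [ 0.553 -0.052  0.135]
0.14 66 [ 0.53  -0.068  0.135] [ 0.555 -0.06   0.145]
0.15 102 [ 0.528 -0.068  0.145] [ 0.558 -0.046  0.155]
0.16 55 [ 0.526 -0.069  0.155] [ 0.56  -0.048  0.164]
0.17 11 [ 0.455 -0.079  0.171] [ 0.625 -0.037  0.175]
0.18 128 [ 0.455 -0.09   0.175] [ 0.625 -0.036  0.185]
0.19 270 [ 0.454 -0.09   0.185] [ 0.623 -0.049  0.195]
0.2 383 [ 0.449 -0.09   0.195] [ 0.607 -0.03   0.205]
```

>>> {"method": "move_arm", "body": {
  "travel": [
    [0, 0, 0],
    [0, 0, 0],
    [0, 0, 0],
    [0, 0, 0],
    [0, 0, 0]
  ],
  "twist": [
    [0, 0, 0],
    [0, 0, 0],
    [0, 0, 0],
    [0, 0, 0],
    [0, 0, 0]
  ],
  "fingers": [1, 1, 1, 1, 1]
}}

```text
clock: 3.83
position: [0.5448, -0.0538, 0.0666]
tcp_rot: [-3.14, 0.0, -1.701]
force: [0.1, 1.0, -0.3]
gripper_width: 0.0004
gripper_force: 0.0
```

Even in the first picture the camera shows the fingertips about 35 mm above the reported TCP. I'll descend gently and watch the force.

>>> {"method": "move_arm", "body": {
  "travel": [
    [0, 0, 15],
    [0, 0, 15],
    [0, 0, 10],
    [0, 0, 6],
    [0, 0, 0]
  ],
  "twist": [
    [0, 0, 0],
    [0, 0, 0],
    [0, 0, 0],
    [0, 0, 0],
    [0, 0, 0]
  ],
  "fingers": [1, 1, 1, 1, 1]
}}

```text
clock: 4.25
position: [0.5435, -0.0541, 0.0185]
tcp_rot: [3.139, -0.001, -1.701]
force: [-0.3, -0.2, 1.2]
gripper_width: 0.0005
gripper_force: 0.0
```

>>> {"method": "move_arm", "body": {
  "travel": [
    [0, 0, 0],
    [0, 0, 0],
    [0, 0, 0]
  ],
  "twist": [
    [0, 0, 0],
    [0, 0, 0],
    [0, 0, 0]
  ],
  "fingers": [1, 1, 1]
}}

```text
clock: 4.5
position: [0.5452, -0.0539, 0.0206]
tcp_rot: [-3.14, 0.0, -1.701]
force: [0.1, -0.4, -0.2]
gripper_width: 0.0007
gripper_force: 0.0
```

```bash
python3 -c "
from h import *
save('side','s3');s=sense();print(s['clock'],s['position'])
for v in range(256,300,3):print(v,pt('side','s3',320,v,0).round(3))
cv2.imwrite('pics/c3.png',cv2.resize(cv2.imread('pics/s3.png')[200:310,255:365],None,fx=5,fy=5,interpolation=2))
"
```

```text
4.55 [ 0.54510001 -0.05387505  0.02059356]
256 [ 0.54  -0.062  0.087]
259 [ 0.54  -0.062  0.081]
262 [ 0.54  -0.062  0.074]
265 [ 0.54  -0.063  0.068]
268 [ 0.541 -0.061  0.06 ]
271 [ 0.547 -0.001  0.013]
274 [ 0.546 -0.013  0.013]
277 [ 0.545 -0.024  0.014]
280 [ 0.544 -0.032  0.013]
283 [ 0.543 -0.043  0.013]
286 [ 0.542 -0.052  0.013]
289 [ 0.543 -0.046  0.001]
292 [ 0.542 -0.057  0.002]
295 [ 0.541 -0.064  0.   ]
298 [ 0.539 -0.084  0.009]
```

View pics/c3.png

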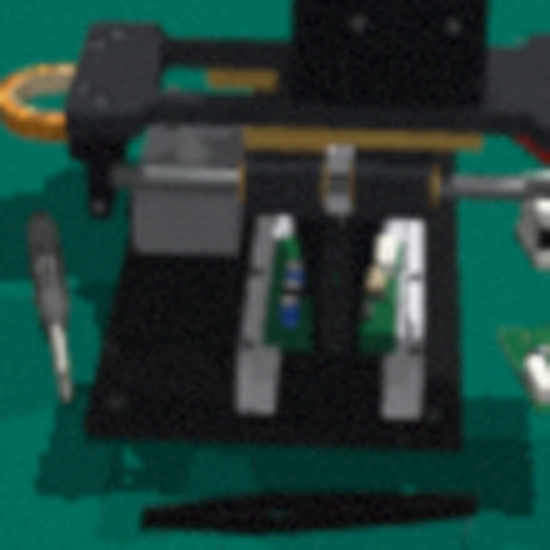

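The fingertip ends at side row 269, about 55 mm high, while the reported TCP is 20.6 mm. I'll lower it in small steps, using the force to tell which is right.

>>> {"method": "move_arm", "body": {
  "travel": [
    [0, 0, 4],
    [0, 0, 2],
    [0, 0, 2],
    [0, 0, 1],
    [0, 0, 0]
  ],
  "twist": [
    [0, 0, 0],
    [0, 0, 0],
    [0, 0, 0],
    [0, 0, 0],
    [0, 0, 0]
  ],
  "fingers": [1, 1, 1, 1, 1]
}}

```text
clock: 4.97
position: [0.5442, -0.054, 0.0105]
tcp_rot: [3.141, -0.0, -1.701]
force: [-0.4, -0.1, 0.6]
gripper_width: 0.0008
gripper_force: 0.0
```

>>> {"method": "move_arm", "body": {
  "travel": [
    [0, 0, 2],
    [0, 0, 2],
    [0, 0, 2],
    [0, 0, 0],
    [0, 0, 0]
  ],
  "twist": [
    [0, 0, 0],
    [0, 0, 0],
    [0, 0, 0],
    [0, 0, 0],
    [0, 0, 0]
  ],
  "fingers": [1, 1, 1, 1, 1]
}}

```text
clock: 5.38
position: [0.5444, -0.054, 0.0047]
tcp_rot: [3.141, -0.0, -1.701]
force: [-0.3, -0.0, 0.1]
gripper_width: 0.0001
gripper_force: 0.0
```

There's no contact at a reported 4.7 mm, below the plate top, so the camera is right: the true tip is about 35 mm higher. I'll continue down.

>>> {"method": "move_arm", "body": {
  "travel": [
    [0, 0, 5],
    [0, 0, 5],
    [0, 0, 4],
    [0, 0, 2],
    [0, 0, 0]
  ],
  "twist": [
    [0, 0, 0],
    [0, 0, 0],
    [0, 0, 0],
    [0, 0, 0],
    [0, 0, 0]
  ],
  "fingers": [1, 1, 1, 1, 1]
}}

```text
clock: 5.8
position: [0.5439, -0.054, -0.012]
tcp_rot: [3.14, -0.0, -1.702]
force: [-0.2, -0.3, -0.0]
gripper_width: 0.0004
gripper_force: 0.0
```

```bash
python3 -c "
from h import *
save('side','s4');s=sense();print(s['clock'],s['position'],s['force'])
for u in (317,320,323):
 for v in range(272,296,2):print(u,v,pt('side','s4',u,v,0).round(3))
"
```

```text
5.85 [ 0.54423446 -0.05403187 -0.01160036] [ 0.31017015 -1.5239592  -0.55715102]
317 272 [ 0.535 -0.064  0.053]
317 274 [ 0.535 -0.064  0.049]
317 276 [ 0.535 -0.062  0.043]
317 278 [ 0.535 -0.063  0.039]
317 280 [ 0.535 -0.064  0.035]
317 282 [ 0.535 -0.063  0.03 ]
317 284 [ 0.535 -0.063  0.025]
317 286 [ 0.537 -0.05   0.011]
317 288 [ 0.536 -0.051  0.007]
317 290 [ 0.537 -0.047 -0.   ]
317 292 [ 0.536 -0.054 -0.   ]
317 294 [ 0.536 -0.06  -0.   ]
320 272 [ 0.54  -0.064  0.053]
320 274 [ 0.541 -0.063  0.048]
320 276 [ 0.541 -0.061  0.042]
320 278 [ 0.541 -0.064  0.039]
320 280 [ 0.541 -0.063  0.035]
320 282 [ 0.541 -0.063  0.03 ]
320 284 [ 0.541 -0.062  0.024]
320 286 [ 0.542 -0.049  0.01 ]
320 288 [nan nan nan]
320 290 [ 0.542 -0.05   0.002]
320 292 [ 0.542 -0.054  0.   ]
320 294 [ 0.541 -0.061  0.   ]
323 272 [ 0.546 -0.064  0.053]
323 274 [ 0.546 -0.064  0.048]
323 276 [ 0.546 -0.062  0.043]
323 278 [ 0.546 -0.065  0.04 ]
323 280 [ 0.546 -0.063  0.034]
323 282 [ 0.546 -0.066  0.032]
323 284 [ 0.546 -0.065  0.027]
323 286 [ 0.548 -0.051  0.011]
323 288 [ 0.548 -0.051  0.007]
323 290 [ 0.548 -0.049  0.001]
323 292 [ 0.548 -0.056  0.001]
323 294 [ 0.547 -0.062  0.001]
  return _methods._mean(a, axis=axis, dtype=dtype,
  ret = ret.dtype.type(ret / rcount)
```

>>> {"method": "move_arm", "body": {
  "travel": [
    [0, 0, 2],
    [-8, 0, 0],
    [-8, 0, 0],
    [-6, 0, 0],
    [-4, 0, 0]
  ],
  "twist": [
    [0, 0, 0],
    [0, 0, 0],
    [0, 0, 0],
    [0, 0, 0],
    [0, 0, 0]
  ],
  "fingers": [1, 1, 1, 1, 1]
}}

```text
clock: 6.27
position: [0.5483, -0.027, -0.013]
tcp_rot: [-3.141, 0.0, -1.7]
force: [-0.4, -0.6, 0.2]
gripper_width: 0.0004
gripper_force: 0.2
```

>>> {"method": "move_arm", "body": {
  "travel": [
    [-4, 0, 0],
    [-4, 0, 0],
    [-4, 0, 0],
    [-4, 0, 0],
    [-4, 0, 0]
  ],
  "twist": [
    [0, 0, 0],
    [0, 0, 0],
    [0, 0, 0],
    [0, 0, 0],
    [0, 0, 0]
  ],
  "fingers": [1, 1, 1, 1, 1]
}}

```text
clock: 6.68
position: [0.5505, -0.0081, -0.0131]
tcp_rot: [3.142, -0.0, -1.702]
force: [-0.2, -0.5, 0.2]
gripper_width: 0.0002
gripper_force: 0.3
```

```bash
cat > b.py <<'E'
from h import *
import sys
f=sys.argv[1];p,d=save('top',f);s=sense();print(s['clock'],s['position'].round(4),s['force'].round(1))
m=camera_model('top');v,u=np.nonzero(d>0);z=d[v,u];W=(np.c_[(u-m['cx'])/m['fx']*z,(v-m['cy'])/m['fy']*z,z,np.ones(len(z))]@np.array(m['extrinsics']).T)[:,:3]
c=p[v,u].astype(int);a=.131;q=W[:,:2]-[.5505,0];X=q@[np.cos(a),-np.sin(a)];Y=q@[np.sin(a),np.cos(a)]
k=(c[:,1]>c[:,0]+25)&(c[:,1]>c[:,2]+25)&(abs(X)<.03)&(abs(Y-.03)<.08)&(abs(W[:,2]-.03)<.012)
print(k.sum(),'Y',Y[k].min(),Y[k].max(),'X',X[k].min(),X[k].max())
E
python3 b.py t5
```

```text
6.7333 [ 0.5508 -0.0075 -0.0131] [ 0.9 -0.1  0.9]
16 Y 0.06336992180397331 0.08392985164880161 X -0.020137184099421796 -0.00962815804342495
```

The board is moving; its lead is at about 0.084. I'll go on in small steps until it meets the stop.

>>> {"method": "move_arm", "body": {
  "travel": [
    [-2, 0, 0],
    [-2, 0, 0],
    [-2, 0, 0],
    [0, 0, 0]
  ],
  "twist": [
    [0, 0, 0],
    [0, 0, 0],
    [0, 0, 0],
    [0, 0, 0]
  ],
  "fingers": [1, 1, 1, 1]
}}

```text
clock: 7.07
position: [0.5514, -0.0021, -0.0132]
tcp_rot: [-3.142, 0.0, -1.701]
force: [-0.8, -0.5, -0.4]
gripper_width: 0.0006
gripper_force: 0.0
```

>>> {"method": "move_arm", "body": {
  "travel": [
    [-1, 0, 0],
    [-1, 0, 0],
    [-1, 0, 0],
    [0, 0, 0]
  ],
  "twist": [
    [0, 0, 0],
    [0, 0, 0],
    [0, 0, 0],
    [0, 0, 0]
  ],
  "fingers": [1, 1, 1, 1]
}}

```text
clock: 7.4
position: [0.5513, 0.0, -0.0132]
tcp_rot: [3.141, -0.001, -1.701]
force: [-1.5, -2.7, 0.4]
gripper_width: 0.0006
gripper_force: 1.4
```

>>> {"method": "move_arm", "body": {
  "travel": [
    [-1, 0, 0],
    [-1, 0, 0],
    [0, 0, 0],
    [0, 0, 0]
  ],
  "twist": [
    [0, 0, 0],
    [0, 0, 0],
    [0, 0, 0],
    [0, 0, 0]
  ],
  "fingers": [1, 1, 1, 1]
}}

```text
clock: 7.73
position: [0.5511, 0.0005, -0.0132]
tcp_rot: [3.14, -0.003, -1.702]
force: [0.5, -9.8, 0.4]
gripper_width: 0.0007
gripper_force: 4.6
```

```bash
python3 b.py t6
```

```text
7.7833 [ 5.511e-01  5.000e-04 -1.320e-02] [-0.2 -9.6  0.5]
15 Y 0.07111675723669245 0.09100975040302073 X -0.02031773009941751 -0.007114539548402245
```

The board is firmly against the stop, with 9.8 N of reaction. Next I'll back off, raise, and approach the handle.

>>> {"method": "move_arm", "body": {
  "travel": [
    [5, 0, 0],
    [8, 0, 0],
    [10, 0, 0],
    [0, 0, -20],
    [0, 0, -30]
  ],
  "twist": [
    [0, 0, 0],
    [0, 0, 0],
    [0, 0, 0],
    [0, 0, 0],
    [0, 0, 0]
  ],
  "fingers": [1, 1, 1, 1, 1]
}}

```text
clock: 8.2
position: [0.5461, -0.0215, 0.0345]
tcp_rot: [3.134, -0.002, -1.703]
force: [1.6, -0.3, 0.4]
gripper_width: -0.0
gripper_force: 0.0
```

>>> {"method": "move_arm", "body": {
  "travel": [
    [0, 0, -34],
    [0, 0, -34],
    [0, 0, 0],
    [0, 0, 0],
    [0, 0, 0]
  ],
  "twist": [
    [0, 0, 0],
    [0, 0, 0],
    [0, 0, 0],
    [0, 0, 0],
    [0, 0, 0]
  ],
  "fingers": [1, 1, 1, 1, 1]
}}

```text
clock: 8.62
position: [0.5484, -0.0204, 0.1046]
tcp_rot: [3.141, 0.001, -1.702]
force: [0.3, 1.0, -0.9]
gripper_width: 0.0008
gripper_force: 0.0
```

```bash
python3 b.py t7; python3 -c "
from h import *
save('side','s7');cv2.imwrite('pics/c7.png',np.hstack([cv2.resize(cv2.imread('pics/s7.png')[150:300,270:370],None,fx=4,fy=4,interpolation=2),cv2.resize(cv2.imread('pics/t7.png')[140:290,290:385],None,fx=4,fy=4,interpolation=2)]))"
```

```text
8.6667 [ 0.5479 -0.0205  0.1038] [-1.1  0.4 -0.3]
194 Y 0.024181350582007356 0.0909778674298834 X -0.02650862326977006 0.023102651429722832
```

View pics/c7.png

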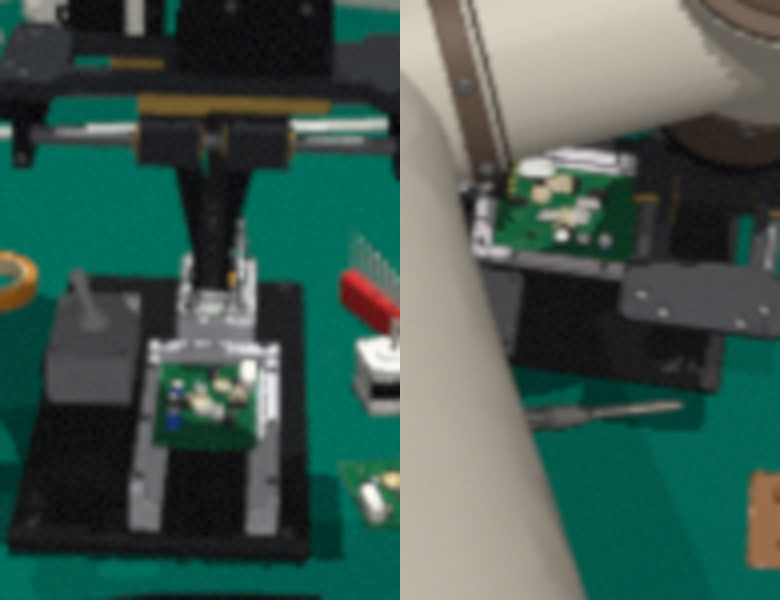

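The board's edge meets the stop bar (side crop about (205,362)), so it's home. Next is the handle.

>>> {"method": "move_arm", "body": {
  "travel": [
    [-36, 0, 0],
    [-36, 0, 0],
    [-36, 0, 0],
    [-30, 0, 0],
    [0, 0, 0]
  ],
  "twist": [
    [0, 0, 0],
    [0, 0, 0],
    [0, 0, 0],
    [0, 0, 0],
    [0, 0, 0]
  ],
  "fingers": [1, 1, 1, 1, 1]
}}

```text
clock: 9.13
position: [0.5674, 0.1208, 0.1032]
tcp_rot: [3.141, -0.0, -1.696]
force: [0.4, -0.8, -0.0]
gripper_width: 0.0005
gripper_force: 0.0
```

>>> {"method": "move_arm", "body": {
  "travel": [
    [-7, 0, 0],
    [-7, 0, 0],
    [-7, 0, 0],
    [-7, 0, 0],
    [-7, 0, 0]
  ],
  "twist": [
    [0, 0, 0],
    [0, 0, 0],
    [0, 0, 0],
    [0, 0, 0],
    [0, 0, 0]
  ],
  "fingers": [1, 1, 1, 1, 1]
}}

```text
clock: 9.55
position: [0.571, 0.15, 0.1051]
tcp_rot: [3.14, -0.003, -1.702]
force: [-1.0, -4.2, 3.9]
gripper_width: 0.0003
gripper_force: 2.4
```

>>> {"method": "move_arm", "body": {
  "travel": [
    [-7, 0, 0],
    [-7, 0, 0],
    [-7, 0, 0],
    [-7, 0, 0],
    [-7, 0, 0]
  ],
  "twist": [
    [0, 0, 0],
    [0, 0, 0],
    [0, 0, 0],
    [0, 0, 0],
    [0, 0, 0]
  ],
  "fingers": [1, 1, 1, 1, 1]
}}

```text
clock: 9.97
position: [0.5754, 0.1853, 0.1041]
tcp_rot: [3.14, -0.002, -1.702]
force: [-0.0, -4.2, -1.5]
gripper_width: 0.0004
gripper_force: 1.9
```

>>> {"method": "move_arm", "body": {
  "travel": [
    [-7, 0, 0],
    [-7, 0, 0],
    [-7, 0, 0],
    [-7, 0, 0],
    [-7, 0, 0]
  ],
  "twist": [
    [0, 0, 0],
    [0, 0, 0],
    [0, 0, 0],
    [0, 0, 0],
    [0, 0, 0]
  ],
  "fingers": [1, 1, 1, 1, 1]
}}

```text
clock: 10.38
position: [0.5813, 0.2225, 0.1052]
tcp_rot: [-3.14, 0.002, -1.701]
force: [-0.1, 0.8, 0.3]
gripper_width: 0.0006
gripper_force: 0.0
```

>>> {"method": "move_arm", "body": {
  "travel": [
    [-7, 0, 0],
    [-7, 0, 0],
    [-7, 0, 0],
    [0, 0, 0],
    [0, 0, 0]
  ],
  "twist": [
    [0, 0, 0],
    [0, 0, 0],
    [0, 0, 0],
    [0, 0, 0],
    [0, 0, 0]
  ],
  "fingers": [1, 1, 1, 1, 1]
}}

```text
clock: 10.8
position: [0.5833, 0.242, 0.1048]
tcp_rot: [3.142, 0.0, -1.701]
force: [0.1, -0.2, -0.3]
gripper_width: 0.0002
gripper_force: 0.0
```

```bash
python3 -c "
from h import *
save('side','s8');s=sense();print(s['clock'],s['position'],s['force']);cv2.imwrite('pics/c8.png',cv2.resize(cv2.imread('pics/s8.png')[130:290,255:375],None,fx=3.7,fy=3.7,interpolation=2))"
```

```text
10.85 [0.58321261 0.24159496 0.10474308] [0.46166823 0.49874368 0.20240255]
```

View pics/c8.png

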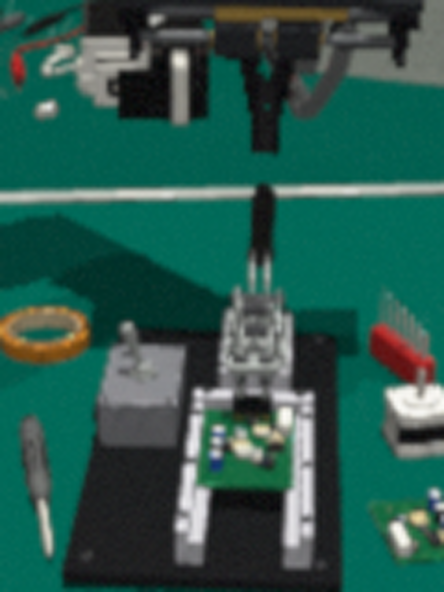

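The handle is over and low (tip at crop (262,190)), and the probe head sits on the board beside the stop at (252,402). I'll move to the operator's side of the switch lever.

>>> {"method": "move_arm", "body": {
  "travel": [
    [27, 21.8, 0],
    [27, 21.8, 0],
    [27, 21.8, 0],
    [27, 21.8, 0],
    [27, 21.8, 0]
  ],
  "twist": [
    [0, 0, 0],
    [0, 0, 0],
    [0, 0, 0],
    [0, 0, 0],
    [0, 0, 0]
  ],
  "fingers": [1, 1, 1, 1, 1]
}}

```text
clock: 11.27
position: [0.4563, 0.1203, 0.1048]
tcp_rot: [3.142, -0.0, -1.702]
force: [0.2, -0.5, 0.7]
gripper_width: 0.0005
gripper_force: 0.0
```

>>> {"method": "move_arm", "body": {
  "travel": [
    [0, 0, 30],
    [0, 0, 30],
    [0, 0, 20],
    [0, 0, 0],
    [0, 0, 0]
  ],
  "twist": [
    [0, 0, 0],
    [0, 0, 0],
    [0, 0, 0],
    [0, 0, 0],
    [0, 0, 0]
  ],
  "fingers": [1, 1, 1, 1, 1]
}}

```text
clock: 11.68
position: [0.4574, 0.1213, 0.0247]
tcp_rot: [3.14, -0.001, -1.702]
force: [1.3, -0.3, 0.8]
gripper_width: 0.0003
gripper_force: 0.0
```

```bash
python3 -c "
from h import *
s=sense();print(s['clock'],s['position'],s['tcp_rot'],s['force'])
q=s['position'][:2]-[.5505,0];print('J',q@[.9914,-.1306],q@[.1306,.9914])
print('handle tip',[pt('side','s8',(262)/3.7+255,v/3.7+130,0).round(3) for v in(188,194,200,240)])
save('side','s9');cv2.imwrite('pics/c9.png',cv2.resize(cv2.imread('pics/s9.png')[170:290,255:375],None,fx=4.5,fy=4.5,interpolation=2))"
```

```text
11.6833 [0.45741683 0.12126793 0.02465116] [ 3.14042096e+00 -1.47454550e-03 -1.70155700e+00] [ 1.30168331 -0.26083785  0.82444933]
J -0.10812024498955668 0.10806836219401665
handle tip [array([0.587, 0.284, 0.095]), array([0.586, 0.278, 0.093]), array([0.586, 0.273, 0.09 ]), array([0.581, 0.225, 0.081])]
```

View pics/c9.png

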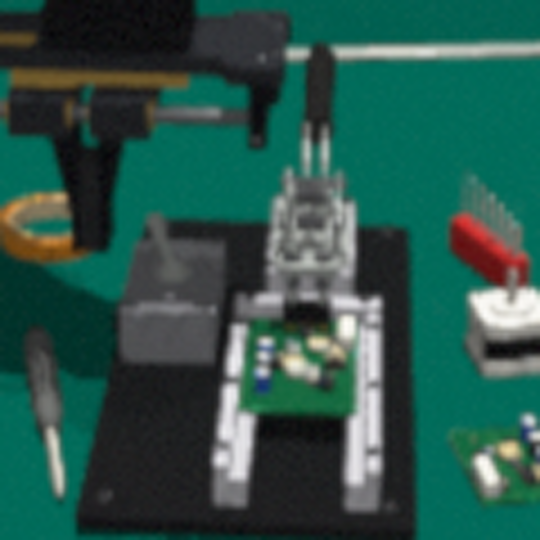

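The clamp is shut: the handle tip is at z 0.095, about 12 degrees above level. The finger at crop (95,240) stands left of the lever tip at (155,225). I'll push toward +x.

>>> {"method": "move_arm", "body": {
  "travel": [
    [0, -6, 0],
    [0, -6, 0],
    [0, -5, 0],
    [0, -5, 0],
    [0, -4, 0]
  ],
  "twist": [
    [0, 0, 0],
    [0, 0, 0],
    [0, 0, 0],
    [0, 0, 0],
    [0, 0, 0]
  ],
  "fingers": [1, 1, 1, 1, 1]
}}

```text
clock: 12.15
position: [0.4839, 0.1183, 0.0252]
tcp_rot: [3.141, 0.0, -1.702]
force: [-1.4, 0.4, -0.4]
gripper_width: 0.0003
gripper_force: 0.5
```

>>> {"method": "move_arm", "body": {
  "travel": [
    [0, -3, 0],
    [0, -3, 0],
    [0, 0, 0]
  ],
  "twist": [
    [0, 0, 0],
    [0, 0, 0],
    [0, 0, 0]
  ],
  "fingers": [1, 1, 1]
}}

```text
clock: 12.4
position: [0.4903, 0.1177, 0.0248]
tcp_rot: [-3.141, 0.0, -1.702]
force: [-0.2, -0.1, -0.1]
gripper_width: 0.0006
gripper_force: 0.0
```

```bash
cat > lv.py <<'E'
from h import *
import sys
p,d=save('side',sys.argv[1]);m=camera_model('side');v,u=np.nonzero(d>0);z=d[v,u];W=(np.c_[(u-m['cx'])/m['fx']*z,(v-m['cy'])/m['fy']*z,z,np.ones(len(z))]@np.array(m['extrinsics']).T)[:,:3]
q=W[:,:2]-[.5505,0];X=q@[.9914,-.1306];Y=q@[.1306,.9914];Z=W[:,2]
k=(abs(X+.0687)<.02)&(abs(Y-.109)<.008)&(Z>.05)&(Z<.08);i=np.argsort(Z[k]);print(np.c_[X,Y,Z][k][i].round(3)[::2])
E
python3 lv.py s10
```

```text
[[-0.065  0.112  0.051]
 [-0.067  0.109  0.052]
 [-0.067  0.108  0.056]
 [-0.067  0.109  0.058]
 [-0.062  0.11   0.06 ]
 [-0.065  0.112  0.061]
 [-0.06   0.108  0.063]
 [-0.062  0.106  0.064]
 [-0.065  0.109  0.065]
 [-0.066  0.102  0.066]
 [-0.06   0.11   0.068]
 [-0.062  0.109  0.068]
 [-0.066  0.105  0.07 ]
 [-0.06   0.107  0.071]
 [-0.066  0.104  0.073]
 [-0.056  0.109  0.073]
 [-0.056  0.111  0.074]
 [-0.066  0.105  0.075]
 [-0.058  0.113  0.076]
 [-0.059  0.103  0.076]
 [-0.066  0.102  0.079]]
```

Lever tip is now at about X -0.058, leaning +x, so it has flipped. I'll back away, raise and make a final check.

>>> {"method": "move_arm", "body": {
  "travel": [
    [0, 10, 0],
    [0, 15, 0],
    [0, 10, 0],
    [0, 0, -30],
    [0, 0, -30]
  ],
  "twist": [
    [0, 0, 0],
    [0, 0, 0],
    [0, 0, 0],
    [0, 0, 0],
    [0, 0, 0]
  ],
  "fingers": [1, 1, 1, 1, 1]
}}

```text
clock: 12.87
position: [0.4519, 0.1213, 0.0842]
tcp_rot: [3.137, -0.004, -1.7]
force: [0.3, 0.5, -0.0]
gripper_width: 0.0005
gripper_force: 0.0
```

>>> {"method": "move_arm", "body": {
  "travel": [
    [0, 0, -30],
    [0, 0, 0],
    [0, 0, 0],
    [0, 0, 0],
    [0, 0, 0]
  ],
  "twist": [
    [0, 0, 0],
    [0, 0, 0],
    [0, 0, 0],
    [0, 0, 0],
    [0, 0, 0]
  ],
  "fingers": [1, 1, 1, 1, 1]
}}

```text
clock: 13.28
position: [0.4535, 0.1218, 0.1138]
tcp_rot: [3.14, -0.001, -1.701]
force: [-0.3, 0.6, -0.7]
gripper_width: 0.0004
gripper_force: 0.0
```

```bash
python3 lv.py s11|tail -5; python3 -c "
from h import *
cv2.imwrite('pics/c11.png',cv2.resize(cv2.imread('pics/s11.png')[170:290,255:375],None,fx=4.5,fy=4.5,interpolation=2))"
```

```text
[-0.062  0.109  0.073]
 [-0.06   0.108  0.073]
 [-0.056  0.111  0.074]
 [-0.058  0.109  0.076]
 [-0.058  0.112  0.076]]
```

View pics/c11.png

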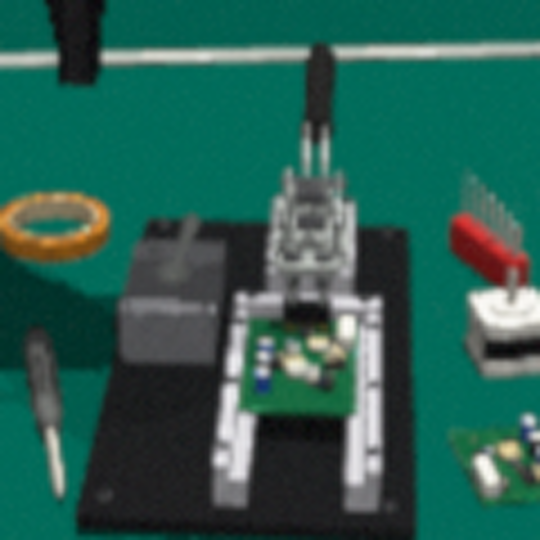

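The lever now leans to +x (tip at crop (190,220)), the clamp is shut, the board is home, and the robot is clear.

```bash
python3 -c "
from bench import sign_off
print(sign_off())"
```

```text
the job is handed in; nothing more can be done
None
```

The job is handed in: the board is home against the stop, the clamp is shut with the probe head on the board, and the switch is flipped over, with the arm clear and the bystanders in view undisturbed; I checked this by camera and did not measure the probe force, and sign-off returned no verdict.

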